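# Clear the deburring plate and load the next tubs

## Task

Wipe all the black runner offcuts off the white deburring plate into the chip pan with the scraper block, without fingering offcuts on the plate; put the scraper back in its tray. Once the plate is clear, carry every waiting parts tub by its arch handle onto the plate, standing flat between the lips, and carry the chip pan by its red arch handle, offcuts inside, to stand centred and flat on the bench scale. Leave the other things on the counter where they are.

Things in the scene. Friction and masses are not known exactly. Their poses are not given: they have to be found in the camera images.
- plate: fixed white plastic deburring plate, 180 (x) by 280 mm (y), top 40 mm above its origin (centre of the underside, on the counter). Aluminium lips 10 mm wide, 8 mm above the top, run along both long sides (x = +-90 mm), 160 mm clear between them; both short ends (y = +-140 mm) are open and flush. The -y end adjoins the chip pan
- pan: loose grey chip pan, 220 (x) by 130 mm (y), walls 4 mm thick, 34 mm high, floor 4 mm, 0.3 kg. Fixed red arch: posts at both x ends carry a bar along x over its middle, 208 mm long, 10 wide, 12 high, its centre line 124 mm above the origin (centre of the underside, z up). Starts on the counter about 4 mm from the plate's -y end, x along the plate's x, rim 6 mm below the plate's top
- scraper: loose scraper block: orange foot 100 mm (x) by 36 mm (y) by 24 mm high with a rubber sole, and on it a black upright grip rib 70 mm (x) by 20 mm (y), from 24 to 70 mm above the sole; 0.2 kg. Origin: centre of the underside, z up. Starts in its grey tray, its x along the tray's x
- tray: fixed grey scraper tray, 150 mm (x) by 86 mm (y) outside, 140 by 76 mm inside, floor 5 mm above its origin (centre of the underside, on the counter), rim 12 mm high
- scale: fixed bench scale: steel weighing platform 270 mm (x) by 180 mm (y), its flat top 30 mm above its origin (centre of the underside, on the counter); a display box 50 mm high adjoins the platform's -y side, from y = -95 to -145 mm. The platform does not move
- tub_blue: blue plastic tub full of black parts, body 100 (x) by 70 (y) by 55 mm high with a weighted base, 0.3 to 0.5 kg, with a fixed dark steel arch: posts at x = +-47 mm carry a bar along x over its middle, 90 mm long, 10 wide, 12 high, its centre line 115 mm above the origin (centre of the underside, z up). Starts on the counter left of the plate; may be absent
- tub_green: green plastic tub full of black parts, body 100 (x) by 70 (y) by 55 mm high with a weighted base, 0.3 to 0.5 kg, with a fixed dark steel arch: posts at x = +-47 mm carry a bar along x over its middle, 90 mm long, 10 wide, 12 high, its centre line 115 mm above the origin (centre of the underside, z up). Starts on the counter left of the plate; may be absent
- tub_yellow: yellow plastic tub full of black parts, body 100 (x) by 70 (y) by 55 mm high with a weighted base, 0.3 to 0.5 kg, with a fixed dark steel arch: posts at x = +-47 mm carry a bar along x over its middle, 90 mm long, 10 wide, 12 high, its centre line 115 mm above the origin (centre of the underside, z up). Starts on the counter left of the plate; may be absent
- chip0: black plastic runner offcut, a flat bar 60 x 14 x 8 mm (long along its x; two studs stand 1 mm proud), 15 g, origin: centre of its underside. Starts lying on the white plate, roughly across it; it may be absent
- chip1: black plastic runner offcut, a flat bar 60 x 14 x 8 mm (long along its x; two studs stand 1 mm proud), 15 g, origin: centre of its underside. Starts lying on the white plate, roughly across it; it may be absent
- chip2: black plastic runner offcut, a flat bar 60 x 14 x 8 mm (long along its x; two studs stand 1 mm proud), 15 g, origin: centre of its underside. Starts lying on the white plate, roughly across it; it may be absent
- chip3: black plastic runner offcut, a flat bar 60 x 14 x 8 mm (long along its x; two studs stand 1 mm proud), 15 g, origin: centre of its underside. Starts lying on the white plate, roughly across it; it may be absent
- cover: bystander: matte black ABS remote back cover, 150 x 45 x 10 mm, lying flat; origin: centre of the underside
- follower: bystander: white acetal cam follower, 48 mm roller with a stem, 52 mm high; origin: centre of the underside
- caliper: bystander: steel dial caliper 220 mm long (along its x), 16 mm high, lying flat; origin: under the middle of its beam
- loupe: bystander: brass-rimmed glass loupe, 60 mm across, with a short 45 mm stub handle along its x, 14 mm high; origin: under the lens centre
- deburrer: bystander: deburring hand tool with a blue 18 mm round handle, 150 mm long along its x; origin: under the middle of its handle
There are look-alikes about, which are no part of the job. What is shaped like the chip2 but orange is not meant.

How it is judged:
By the outcome, as a careful person would: the job done as asked, in the order asked, and still so for the second after the job is handed in, with the robot touching nothing.
Of tub_blue, tub_green, tub_yellow only 2 to 3 are there at a start; the rules pass over those that are not, and their reading is None.
Of chip0, chip1, chip2, chip3 only 2 to 4 are there at a start; the rules pass over those that are not, and their reading is None.
At some moment in a run one of tub_blue, tub_green, tub_yellow may be knocked a few centimetres aside while the robot is not near it.
It also fails if it takes over 210 s, if anything falls off the work surface, if the arm or the gripper's body presses on something with over 40 N, if the wrist force passes 120 N, or if a joint passes its speed limit or range.

## Robot

A 6-joint arm with a two-finger parallel gripper is mounted at the origin on the work surface. World frame = base frame: x ahead of the robot, y to its left, z up, the work surface at z = 0. Lengths are in mm, angles in rad, forces in N, time in s.
With the tool pointing down it reaches from about 225 to 725 mm from the base axis. Payload 3.1 kg.
Tool frame: the origin (TCP) lies at the centre of the arm's flange, where the gripper is bolted on; the fingertips stand 173 mm ahead of it and the grasp point (between the pads) lies 155 mm ahead of it (bot.tip_extent is the distance from the TCP to the fingertips, in mm); z points along the fingers, y is the line along which they close (so a half turn about z gives the same grasp; the last joint's range is limited). The gripper opens to 85 mm and grips with 20 to 120 N. Pads are 22 mm wide; open, the fingers measure 114 mm over their backs; the gripper's body (76 mm by 85 mm) begins 54 mm behind the grasp point. The pads swing forward as they close: fully open they stand 13 mm farther back than shut.
Start: joints at [-1.296, 0.048, 0.099, 1.622, 0, 1.443], TCP at [205.783, -482.982, 404.712] pointing down, gripper open.
Joint ranges: [-2.91, 2.91], [-0.99, 1.94], [-1.21, 1.42], [-2.12, 2.29], [-1.49, 1.47], [-3.14, 3.14]. Speed limits (rad/s): [2.79, 2.79, 3.14, 3.14, 3.14, 3.14].

## Interface

Orientations are given as a unit quaternion [w, x, y, z].
In Python, from rig import bot, effector, ik, eyes, finish_job, monitor gives the robot as it stands. Calls block until the motion is done:
- bot.move_pose(position, orientation): joint-space move of the TCP to a pose.
- bot.servo_line(position, speed=150, frame=None, f_stop=None): straight line of the TCP; frame=None keeps the orientation; speed is the mean speed in mm/s. With f_stop (N) it stops when the force on the tool has changed by that much, and returns True; else False.
- bot.move_joints(angles): joint-space move.
- effector.ungrasp() and effector.clamp(f_grip=None): open the fingers fully, or close them until they stop; f_grip is the grip in N (None keeps the last).
- bot.pause(seconds).
- ik(position, orientation): joint angles nearest the present ones, or None.
- eyes.capture(name): name is "side" or "top"; returns a dict with "img" (400x640x3 uint8, red, green, blue), "K" (3x3 intrinsics, pixels), "k1" (the pictures are not rectified: a ray, as slopes to the right and down, at radius r is drawn at 1 + k1 r^2 times it, then the intrinsics apply), "camera_from_world" (4x4, takes a point from world to camera coordinates). Camera axes: x right, y up, looking along -z (the intrinsics and any distortion apply to the point x, -y, -z); pixel columns grow to the right and rows downward; lengths in mm; the calibration is good to about 2 mm. A picture is of the moment at which its call begins. There is no depth.
A pose or a line that the arm cannot do raises bot.MotionError and nothing moves.
- finish_job(): hands the job in; it is judged then, once.
Readings, each from a call of its own:
- monitor.read_t(): time.
- monitor.read_joint_pos(): joint angles.
- monitor.read_qvel(): joint speeds.
- monitor.read_tau(): joint torques, N m.
- monitor.read_tool_pos(): TCP position.
- monitor.read_tcp_rot(): TCP orientation.
- monitor.read_wrist_force(): force on the tool from outside, world axes, zero at the start.
- monitor.read_torque(): the same for the moment, N m.
- monitor.read_gripper_width(): opening from 0.0 (shut) to 1.0 (fully open).
- monitor.read_gripper_force(): force on a finger pad.
Only numpy, scipy, OpenCV 4.12 (cv2) and the standard library are available. Lean on these libraries where they do the work, as an engineer would, in place of code of your own. Each camera call takes 0.05 s, during which the arm holds its last target. There are 200 camera calls.

## Working session

There is one attempt and no reset: what is moved stays moved. The work goes in short steps, each a Python script; the robot and the scene stay as the last script left them, time stands still between calls to the robot, and variables do not carry over. Pictures are saved under pics/ and viewed, at most 14 in all, crops included, and the job is handed in when it is done.

```bash
mkdir -p pics; ls
python3 - <<'E'
from rig import bot, effector, ik, eyes, monitor
import cv2
for n in("top","side"):
    d=eyes.capture(n); cv2.imwrite(f"pics/{n}0.png",d["img"][:,:,::-1]); print(n,d["K"],d["k1"],d["camera_from_world"])
print(monitor.read_t(),monitor.read_tcp_rot(),monitor.read_wrist_force())
E
```

```text
pics
top [[420.58496555   0.         331.66105452]
 [  0.         420.58496555 195.1578477 ]
 [  0.           0.           1.        ]] 0.0075595147759457025 [[ 2.83563088e-02 -9.99419028e-01  1.89083735e-02 -3.04095856e+01]
 [ 9.83571751e-01  3.12703242e-02  1.77788575e-01 -6.28514283e+02]
 [-1.78276555e-01  1.35563143e-02  9.83887034e-01 -1.05907935e+03]
 [ 0.00000000e+00  0.00000000e+00  0.00000000e+00  1.00000000e+00]]
side [[500.25111126   0.         321.03769759]
 [  0.         500.25111126 197.58077846]
 [  0.           0.           1.        ]] 0.0018348581884866269 [[ 9.10023714e-01 -4.14185921e-01 -1.75174962e-02 -5.39555478e+02]
 [ 2.59699554e-01  5.36640095e-01  8.02853380e-01 -1.98021608e+02]
 [-3.23129976e-01 -7.35164901e-01  5.95919111e-01 -1.22547233e+03]
 [ 0.00000000e+00  0.00000000e+00  0.00000000e+00  1.00000000e+00]]
0.1 [-1.07709402e-03  9.79787844e-01  2.00036535e-01 -7.28938903e-05] [ 0.67266154 -0.12512257 -0.0891167 ]
```

View pics/top0.png

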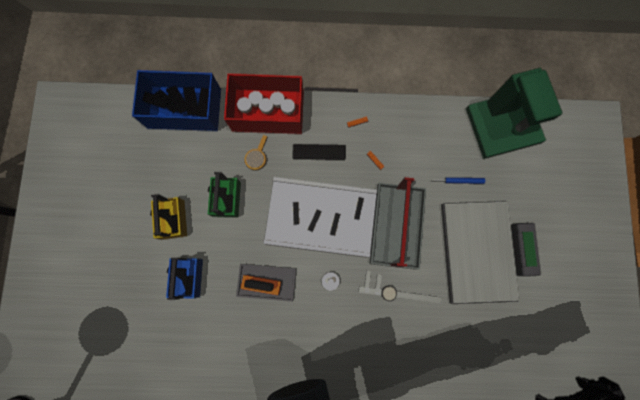

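View pics/side0.png

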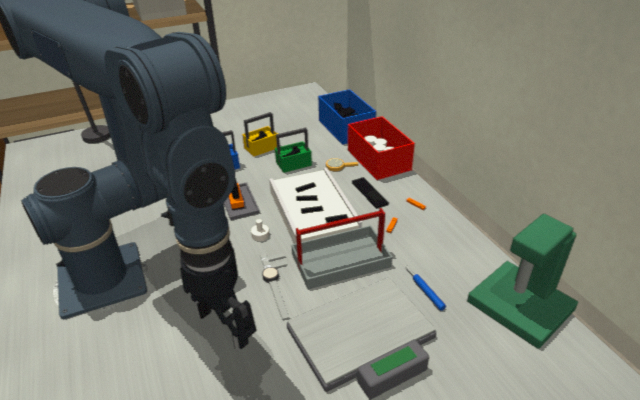

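The top view shows the plate at about (320,217) with four black chips at x 296–359, and the pan at (398,225). The scale is at (480,252), the tray with scraper at (266,282), and the tubs are at yellow (167,216), green (224,195) and blue (183,278).

```bash
cat > h.py <<'E'
from rig import bot, effector, ik, eyes, finish_job, monitor
import numpy as np, cv2
def ray(d,uv):
    K=d["K"]; p=(np.array(uv,float)-K[:2,2])/np.array([K[0,0],K[1,1]])
    q=p.copy()
    for _ in range(10): q=p/(1+d["k1"]*(q@q))
    T=d["camera_from_world"]; R,t=T[:3,:3],T[:3,3]
    return -R.T@t, R.T@np.array([q[0],-q[1],-1.])
def onz(d,uv,z):
    o,r=ray(d,uv); return (o+r*(z-o[2])/r[2])[:2]
def pix(d,X):
    c=d["camera_from_world"]@np.r_[X,1]; q=np.array([c[0],-c[1]])/-c[2]
    q*=1+d["k1"]*(q@q); return q*np.array([d["K"][0,0],d["K"][1,1]])+d["K"][:2,2]
def blobs(d,mask,z,amin=20,roi=None):
    "contours cast onto z; returns (centre,long side,short side,angle of the long side mod pi,pixel)"
    m=mask.astype(np.uint8)
    if roi: k=np.zeros_like(m); k[roi[1]:roi[3],roi[0]:roi[2]]=1; m*=k
    out=[]
    for c in cv2.findContours(m,cv2.RETR_EXTERNAL,cv2.CHAIN_APPROX_NONE)[0]:
        if cv2.contourArea(c)<amin: continue
        w=np.array([onz(d,p[0],z) for p in c],np.float32)
        b=cv2.boxPoints(cv2.minAreaRect(w)); e=[b[1]-b[0],b[2]-b[1]]; e.sort(key=np.linalg.norm)
        out.append((b.mean(0).round(1),*[round(float(np.linalg.norm(v)),1) for v in e[::-1]],round(float(np.arctan2(e[1][1],e[1][0])%np.pi),3),c[:,0].mean(0).round(0)))
    return out
def hsv(d): return cv2.cvtColor(d["img"],cv2.COLOR_RGB2HSV).astype(int)
E
python3 - <<'E'
from h import *
d=eyes.capture("top"); H=hsv(d); h,s,v=H[...,0],H[...,1],H[...,2]
for name,uv in dict(plate=(320,190),counter=(330,340),panfloor=(385,225),bar=(406,225),scale=(480,250),disp=(518,250),green=(223,210),yellow=(165,230),blue=(182,290),tray=(290,283),orange=(247,285),chip=(296,213),lip=(320,183)).items(): print(name,H[uv[1],uv[0]])
big=cv2.resize(d["img"][140:320,140:540,::-1],None,fx=2,fy=2,interpolation=cv2.INTER_CUBIC)
cv2.imwrite("pics/crop.png",big)
E
```

```text
plate [110   5 152]
counter [23 12 82]
panfloor [60 14 94]
bar [  0 184 100]
scale [ 30  17 122]
disp [60 18 28]
green [ 66 147  83]
yellow [ 22 210 143]
blue [110 189 135]
tray [ 0  9 83]
orange [165  18  29]
chip [140  21  36]
lip [ 30   7 141]
```

View pics/crop.png

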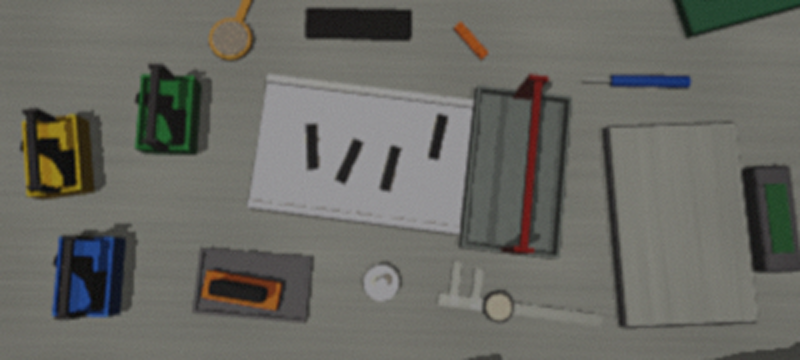

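Run:
```python
from h import *
d=eyes.capture("top"); H=hsv(d); h,s,v=H[...,0],H[...,1],H[...,2]
print("cam",ray(d,(320,200))[0])
P=lambda n,B:[print(n,*b) for b in B]
P("plate",blobs(d,(v>122)&(s<20),48,500,(250,160,380,270)))
P("chips",blobs(d,(v<80),48,20,(275,190,368,245)))
P("bar",blobs(d,(s>120)&(v>40)&((h<8)|(h>172)),130,50,(370,160,440,280)))
P("pan",blobs(d,(h>40)&(h<90)&(v>40)&(s>8)|((s>120)&(v>40)&((h<8)|(h>172))),34,100,(365,180,430,272)))
P("scale",blobs(d,(v>105),30,500,(430,190,530,310)))
P("tray",blobs(d,((h>=120)|(h<3))&(v>35)|(v<50)|(s>100),12,300,(225,255,310,305)))
P("orange",blobs(d,(s>120)&(h<20),29,100,(230,260,300,300)))
P("rib",blobs(d,(v<50),75,50,(235,270,290,296)))
P("green",blobs(d,(s>80)&(h>50)&(h<80),55,100,(190,160,250,230)))
P("yellow",blobs(d,(s>120)&(h>15)&(h<35),55,100,(130,180,200,250)))
P("blue",blobs(d,(s>100)&(h>95)&(h<125),55,100,(140,240,210,310)))
# dark bars, columns along a few rows
for n,(a,b,c,e) in dict(green=(200,170,245,220),yellow=(142,190,190,242),blue=(160,254,205,302)).items():
    print(n); 
    for r in range(b,e,2): print(r,''.join('#' if q<48 else ('+' if S>90 else '.') for q,S in zip(v[r,a:c],s[r,a:c])))
```

```text
cam [ 430.24217843    3.61913954 1154.33209865]
plate [575.1  16.7] 278.2 181.6 1.477 [319. 216.]
chips [554.6 -21.9] 57.9 12.2 2.924 [335. 224.]
chips [562.3  32.2] 57.0 13.1 2.747 [314. 220.]
chips [580.1  81.9] 58.9 12.9 0.103 [296. 213.]
chips [599.  -84.5] 58.2 13.0 2.944 [359. 208.]
bar [ 557.6 -190.3] 219.1 26.7 3.055 [405. 221.]
pan [ 554.4 -240.8] 220.3 44.7 3.053 [416. 229.]
pan [ 568.2 -173.7] 237.8 98.3 3.055 [395. 223.]
scale [ 503.5 -414.3] 327.8 272.2 3.128 [480. 249.]
tray [397.9 155.5] 149.1 85.0 1.517 [267. 282.]
orange [391.5 167.5] 102.5 37.7 1.43 [260. 285.]
rib [392.4 164.4] 70.8 18.8 1.437 [259. 285.]
green [616.8 262. ] 102.0 53.7 3.136 [229. 198.]
green [617.4 304.3] 102.7 20.8 0.08 [211. 197.]
yellow [556.1 413.5] 104.6 85.8 0.171 [166. 220.]
blue [405.2 349.7] 97.8 64.6 0.012 [187. 279.]
green
170 .............................................
172 .............................................
174 ................#######......................
176 .................########....................
178 ...........++++.###########.....+++++........
180 ...........+##
[... 2871 characters left out ...]

274 ........+++###############+++++++++++#####...
276 ........++##..##+################+++######...
278 ........++##.##+++++#############+++######...
280 ........++#####+++++++###########+++#####....
282 .......+++##.##++++++++##########+++#####....
284 .......+++...##+++++++++########++++#####....
286 .......++##.###++++++++++#######++++#####....
288 .......++##.###++++++++++#######++++####.....
290 .......++##.##++++++++++++######+++######....
292 ......+++##.##+++++++++++#######+++#####.....
294 ......+++##.##+++++++++++######++++#####.....
296 ......+++#..############+++++++++++####......
298 .........###########......+++++++............
300 .............................................
```

```bash
cat >> h.py <<'E'
from scipy.spatial.transform import Rotation as Ro
def q(a):
    "tool straight down, closing line at angle a"
    x,y,z,w=Ro.from_matrix(np.array([[-np.sin(a),np.cos(a),0],[np.cos(a),np.sin(a),0],[0,0,-1]]).T).as_quat(); return [w,x,y,z]
def go(p,a): bot.move_pose([float(c) for c in p],q(a))
def line(p,v=150,**k): return bot.servo_line([float(c) for c in p],speed=v,**k)
PC=np.array([575.1,16.7]); PY=-0.092
def pl(u,w): return PC+u*np.array([np.cos(PY),np.sin(PY)])+w*np.array([-np.sin(PY),np.cos(PY)])
TC=np.array([397.9,155.5]); TA=1.517
def save(n,f):
    d=eyes.capture(n); cv2.imwrite(f"pics/{f}.png",d["img"][:,:,::-1]); return d
E
python3 - <<'E'
from h import *
from rig import monitor
d=eyes.capture("top")
c=[onz(d,p,30) for p in((445,203.5),(507.5,201),(518.5,301),(452.5,302.5))]; print("scale",c,np.mean(c,0))
for n,p in dict(g=(216,192),y=(156.5,215),b=(173.5,278)).items(): print(n,onz(d,p,121))
S=[392,166]; a=1.437+np.pi/2
for p,aa in(([*S,320],a),([*pl(5,112),242],PY+np.pi/2),([*pl(5,-144),242],PY+np.pi/2),([556,414,380],np.pi/2),([617,283,380],np.pi/2)):
    print(ik([float(x) for x in p],q(aa)))
go([*S,320],a); line([*S,207],120)
effector.clamp(f_grip=60); print(monitor.read_gripper_width(),monitor.read_gripper_force(),monitor.read_wrist_force())
line([*S,310],120)
w=PY+np.pi/2
go([*pl(5,112),300],w); save("side","held")
print(monitor.read_gripper_width(),monitor.read_t(),monitor.read_wrist_force())
E
```

```text
scale [array([ 620.71654037, -320.69523041]), array([ 633.02335103, -491.95659094]), array([ 368.3178827 , -508.33403886]), array([ 359.58951202, -335.01794546])] [ 495.41182153 -414.00095142]
g [616.31384462 277.04243219]
y [554.37240164 417.56856717]
b [404.21391039 361.78926962]
[ 0.24276619 -0.21602467 -0.31593707  1.47088392  0.         -1.19423381]
[0.10214946 0.27633093 0.03179617 1.32626156 0.         0.19414946]
[-0.33607341  0.21765498 -0.03815875  1.3149826   0.         -0.24407341]
[0.54338011 0.51404476 0.61522621 1.67197778 0.         0.54338011]
[0.33132567 0.46840634 0.55285827 1.65524826 0.         0.33132567]
0.2292536750558158 58.826844692230225 [-1.04219649  0.61611975  1.57436185]
0.22434025955922085 6.6833 [ 0.44978413 -0.37384195 -1.77946354]
```

View pics/held.png

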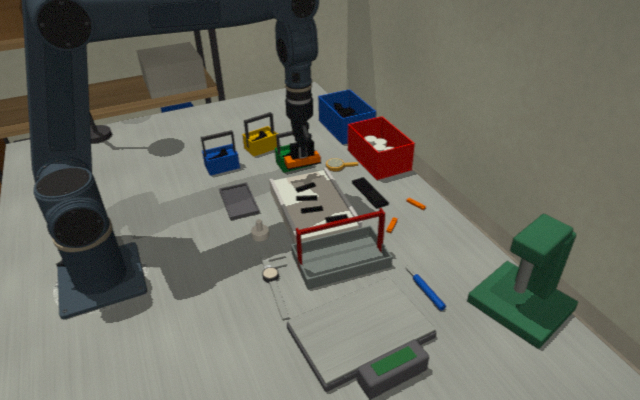

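The scraper is held level at (303,158), above the +y end of the plate, and the four chips have not moved. Next is the wiping stroke.

Run:
```python
from h import *
w=PY+np.pi/2
hit=line([*pl(5,112),238],25,f_stop=4); z=monitor.read_tool_pos()[2]; print(hit,z,monitor.read_wrist_force())
z+=0.3
line([*pl(5,112),z],20)
line([*pl(5,-100),z],90); print(monitor.read_wrist_force())
line([*pl(5,-145),z],50); print(monitor.read_wrist_force(),monitor.read_gripper_width())
line([*pl(5,-145),z+12],60); line([*pl(5,-60),z+65],150)
go([*pl(5,112),300],w)
save("top","w1"); d=save("side","w1s"); print(monitor.read_t())
top=cv2.imread("pics/w1.png")[170:290,230:450]; s=cv2.imread("pics/w1s.png")[160:310,250:410]
cv2.imwrite("pics/w1m.png",np.hstack([cv2.resize(top,(550,300)),cv2.resize(s,(240,300))]))
```

```text
True 242.2366041416437 [-0.10293602  0.82769825  4.99179277]
[ 0.90767374 -0.74334956 -1.9597557 ]
[-0.48685306  0.43956838 -2.30826795] 0.22693906168856368
14.575
```

View pics/w1m.png

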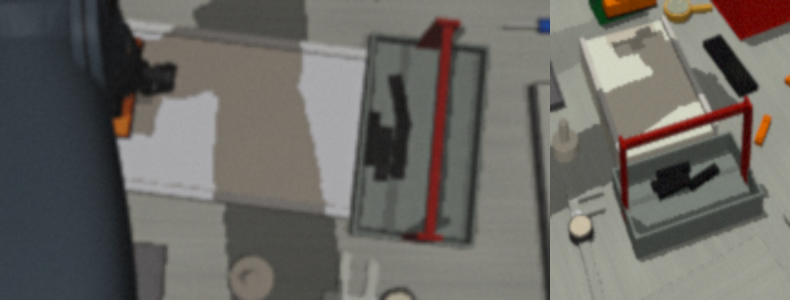

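All four chips are in the pan (375–410, 80–180 in the crop) and the plate is clear. Now I'll return the scraper.

Run:
```python
from h import *
a=TA+np.pi/2
go([*TC,310],a); line([*TC,215],120); print(line([*TC,203],25,f_stop=4),monitor.read_tool_pos())
effector.ungrasp(); line([*TC,330],150)
bot.move_joints([-1.296,0.048,0.099,1.622,0,1.443])
d=save("top","w2"); print(monitor.read_t())
H=hsv(d); h,s,v=H[...,0],H[...,1],H[...,2]
P=lambda n,B:[print(n,*b) for b in B]
P("orange",blobs(d,(s>120)&(h<20),29,100,(230,260,300,300)))
P("tray",blobs(d,((h>=120)|(h<3))&(v>35)|(v<50)|(s>100),12,300,(225,255,310,305)))
P("darkonplate",blobs(d,(v<80),48,6,(275,188,368,247)))
P("bar",blobs(d,(s>120)&(v>40)&((h<8)|(h>172)),130,50,(370,160,440,280)))
P("green",blobs(d,(s>80)&(h>50)&(h<80),55,100,(190,160,250,230)))
P("yellow",blobs(d,(s>120)&(h>15)&(h<35),55,100,(130,180,200,250)))
P("blue",blobs(d,(s>100)&(h>95)&(h<125),55,100,(140,240,210,310)))
cv2.imwrite("pics/w2c.png",cv2.resize(d["img"][150:320,140:440,::-1],None,fx=2.6,fy=2.6,interpolation=cv2.INTER_CUBIC))
```

```text
True [398.27037236 155.6298454  207.06145132]
21.3167
orange [399.5 156.3] 101.7 37.3 1.517 [265. 282.]
tray [398.2 155.1] 148.2 84.5 1.518 [266. 283.]
bar [ 557.5 -192.4] 219.1 24.2 3.048 [405. 222.]
green [616.6 262.5] 102.0 53.5 0.01 [229. 198.]
green [616.5 306.4] 103.7 23.0 0.156 [211. 197.]
yellow [556.2 413.1] 103.9 86.1 0.185 [166. 220.]
blue [405.2 349.6] 97.8 64.4 0.012 [188. 279.]
```

View pics/w2c.png

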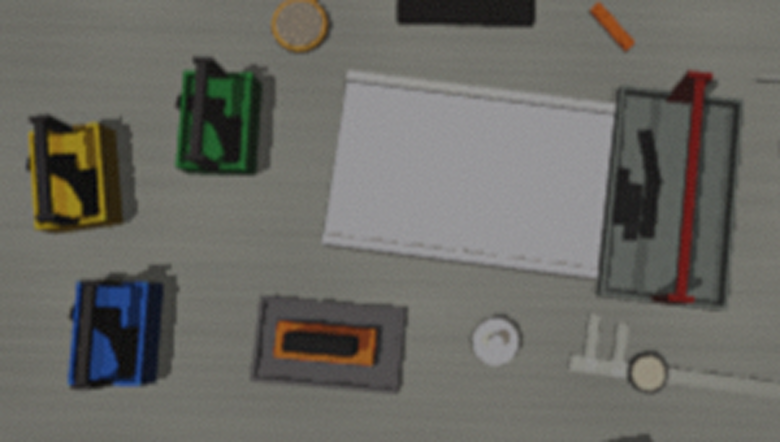

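The scraper is in its tray at (325,345) in the crop, and the plate is empty. The tubs stand at crop positions green (218,120), yellow (68,172) and blue (115,330). I'll measure their bars and take green first.

```bash
cat >> h.py <<'E'
RNG=dict(green=(50,80,80),yellow=(15,35,120),blue=(95,125,100))
def tub(d,n,roi):
    "tub pose from its rim's far (+y) edge, fitted as a line on z=55: origin xy, yaw"
    H=hsv(d); lo,hi,s0=RNG[n]; h,s,v=H[...,0],H[...,1],H[...,2]
    m=((s>s0)&(h>lo)&(h<hi)).astype(np.uint8); k=np.zeros_like(m); k[roi[1]:roi[3],roi[0]:roi[2]]=1; m*=k
    rows=np.where(m.sum(1)>4)[0]; rows=rows[5:-5]
    w=np.array([onz(d,(np.where(m[r])[0][0]-.5,r),55) for r in rows],np.float32)
    vx,vy,x0,y0=cv2.fitLine(w,cv2.DIST_HUBER,0,.01,.01).ravel(); 
    if vx<0: vx,vy=-vx,-vy
    allr=np.where(m.any(1))[0]; xs=[onz(d,(roi[0],r),55)[0] for r in (allr[0],allr[-1])]
    yaw=float(np.arctan2(vy,vx)); xm=np.mean(xs); ym=y0+(xm-x0)*vy/vx
    return np.array([xm+35*np.sin(yaw), ym-35*np.cos(yaw)]),yaw
ROI=dict(green=(190,160,250,230),yellow=(130,180,200,250),blue=(140,240,210,310))
E
python3 - <<'E'
from h import *
d=eyes.capture("top")
f=lambda p:np.array(p)/2.6+[140,150]
bars=dict(green=((203,60),(197,163)),yellow=((40,118),(44,222)),blue=((88,280),(80,385)))
for n,(a,b) in bars.items():
    A,B=onz(d,f(a),121),onz(d,f(b),121); e=A-B
    print(n,"bar",(A+B)/2,np.arctan2(e[1],e[0]),np.linalg.norm(e),"rim",tub(d,n,ROI[n]))
E
```

```text
green bar [614.58112608 274.5954019 ] 0.019666417856671555 100.15407874437278 rim (array([614.56873814, 278.46682669]), 0.004547616932541132)
yellow bar [553.81473188 418.36269155] 0.1395502671604752 99.43591998510625 rim (array([560.80826127, 421.9534145 ]), 0.19163838028907776)
blue bar [404.8152281  364.64199642] 0.019326390988383072 94.72299127729647 rim (array([402.4591249 , 365.44171827]), 0.015182022005319595)
```

```bash
cat >> h.py <<'E'
def carry(P,yaw,dest,dyaw,zg,zs,zc=385,up=345):
    "grip the bar at TCP height zg, carry at zc, set down on a support zs high"
    a=yaw+np.pi/2; b=dyaw+np.pi/2
    go([*P,up],a); line([*P,zg],120); effector.clamp(f_grip=60)
    print("width",monitor.read_gripper_width(),"t",monitor.read_t())
    line([*P,zc],120); print("lift",monitor.read_gripper_width(),monitor.read_wrist_force())
    bot.servo_line([*map(float,dest),float(zc)],speed=200,frame=q(b))
    line([*dest,zg+zs+6],120); print("touch",line([*dest,zg+zs-4],20,f_stop=3),monitor.read_tool_pos())
    effector.ungrasp(); line([*dest,zg+zs+75],150)
E
python3 - <<'E'
from h import *
carry([614.6,276.5],0.01,pl(0,-90),PY,270,40)
bot.move_joints([-1.296,0.048,0.099,1.622,0,1.443])
d=save("top","g1"); print(monitor.read_t())
for n in("yellow","blue"): print(n,tub(d,n,ROI[n]))
cv2.imwrite("pics/g1c.png",cv2.resize(d["img"][150:320,140:440,::-1],None,fx=2.6,fy=2.6,interpolation=cv2.INTER_CUBIC))
E
```

```text
width 0.10312494142301618 t 25.8583
lift 0.10148568976498501 [ 0.2454555   0.0636175  -4.84441677]
touch True [567.30432894 -72.61316756 309.75587475]
33.4417
yellow (array([560.80826127, 421.9534145 ]), 0.19163838028907776)
blue (array([402.61241465, 365.27881239]), 0.01956239342689514)
```

View pics/g1c.png

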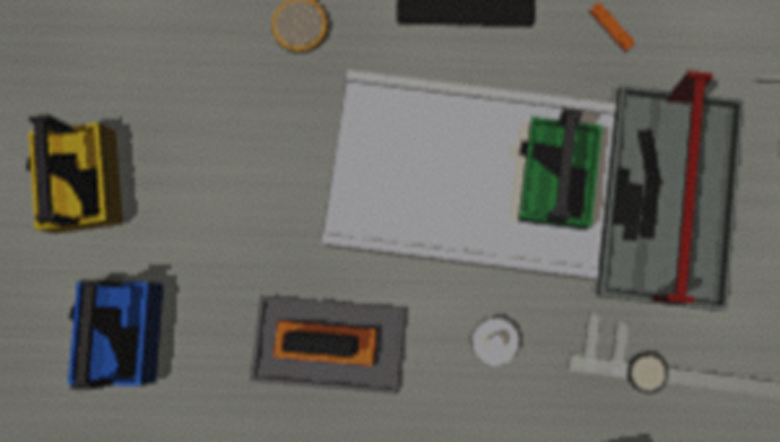

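Green stands on the plate at (562,170) in the crop, and yellow and blue have not moved. Blue is next, then yellow after a fresh measurement.

Run:
```python
from h import *
HOME=[-1.296,0.048,0.099,1.622,0,1.443]
carry([404.5,364.3],0.017,pl(0,0),PY,270,40); bot.move_joints(HOME)
d=save("top","b1"); P,y=tub(d,"yellow",(100,165,245,300)); print("yellow",P,y)
dP=P-np.array([560.8,421.95]); dy=y-.1916
if np.linalg.norm(dP)<4:
    carry(np.array([556,419.5])+dP,0.165+dy,pl(0,90),PY,270,40); bot.move_joints(HOME)
d=save("top","y1"); print(monitor.read_t())
cv2.imwrite("pics/y1c.png",cv2.resize(d["img"][150:320,140:440,::-1],None,fx=2.6,fy=2.6,interpolation=cv2.INTER_CUBIC))
```

```text
width 0.10647211469447113 t 37.9583
lift 0.10455146959863292 [-0.11153656  0.2670952  -3.98187935]
touch True [575.69522152  17.04483474 309.88814296]
yellow [558.31565716 421.51879435] 0.18710564076900482
width 0.09922030826576406 t 50.7833
lift 0.10455521778995336 [ 0.31161308 -0.06140795 -5.06467664]
touch True [583.90054791 106.72268086 309.83211903]
58.6833
```

View pics/y1c.png

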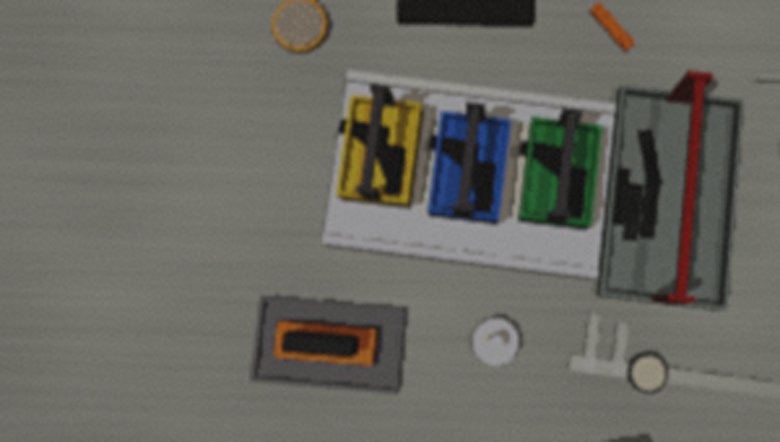

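All three tubs stand between the lips. Next I'll refine the pan and scale centres from edge profiles.

Run:
```python
from h import *
d=eyes.capture("top"); g=cv2.cvtColor(d["img"],cv2.COLOR_RGB2GRAY).astype(int)
for r in(215,250,290): print(r,"440:",g[r,436:456],"505:",g[r,502:526])
for c in(460,485,505): print(c,"195:",g[193:210,c],"295:",g[292:312,c])
f=lambda p:np.array(p)/2.6+[140,150]
c=[onz(d,f(p),34) for p in((620,88),(741,99),(724,307),(598,297))]; print("pan",c,np.mean(c,0))
H=hsv(d); m=((H[...,1]>120)&(H[...,2]>40)&((H[...,0]<8)|(H[...,0]>172)))
L=np.array([onz(d,np.array([np.mean(np.where(m[r,370:440])[0])+370,r]),127) for r in range(192,256)],np.float32)
vx,vy,x,y=cv2.fitLine(L,cv2.DIST_HUBER,0,.01,.01).ravel(); print("bar",x,y,np.arctan(vy/vx))
```

```text
215 440: [113 113 113 114 101  80  48  37  51  72 107 121 123 120 123 118 121 120
 122 121] 505: [117 115 115 113 112 118 119 117 111 112 111 111 109 112 110 113 111 112
 111 110 109 112 110 109]
250 440: [117 119 114 115 119 118 116 105  83  48  34  45  67 108 122 119 125 121
 120 122] 505: [111 115 114 113 114 113 111 111 111 119 115  81  39  24  22  25  27  34
  47  57  61  57  53  53]
290 440: [113 113 115 113 112 111 112 114 113 115 115  99  61  35  43  56  93 115
 124 121] 505: [116 119 118 116 116 119 119 116 114 116 116 117 119 120 118 113 104 106
 110 108 109 110 111 108]
460 195: [113 113 111 110 112 114 113 113 102  82  96 118 124 124 123 121 123] 295: [118 122 121 121 117 119 118 117 122 120 102  81 101 112 111 109 108 107
 109 113]
485 195: [110 112 109 109 111 108 112 112  97  91 111 122 119 119 118 118 117] 295: [115 114 117 114 116 118 117 117 118  99  80 100 109 104 107 107 105 105
 106 104]
505 195: [108 108 109 109 108 110 110  91  92 116 117 115 116 115 115 114 114] 295: [119 120 120 119 117 119 119 120 107  72  82 100 108 107 109 107 105 107
 103 102]
pan [array([ 668.62159711, -138.47405952]), array([ 660.93892807, -265.64665267]), array([ 445.41786161, -245.89918809]), array([ 451.70069444, -117.97847915])] [ 556.66977031 -191.99959486]
bar 552.0974 -193.03645 -0.08931504
```

Run:
```python
from h import *
d=eyes.capture("top")
for n,p,z in(("+y base",(443.8,250),0),("+y top?",(447.8,250),30),("+y215base",(440.5,215),0),("+y290base",(447.4,290),0),("-y",(513.3,250),30),("+x460",(460,202),30),("+x505",(505,200.5),30),("-x460",(460,302.7),30),("-x505",(505,301),30)): print(n,onz(d,p,z))
```

```text
+y base [ 496.67224552 -323.46539034]
+y top? [ 495.26515276 -325.67007465]
+y215base [ 593.01702236 -316.15555297]
+y290base [ 390.00366313 -331.05704099]
-y [ 500.53283735 -501.30769665]
+x460 [ 626.14821611 -361.77472533]
+x505 [ 634.19237797 -485.16373802]
-x460 [ 359.63514714 -354.64628164]
-x505 [ 367.30114736 -472.85656347]
```

```bash
sed -i 's/speed=200,frame/speed=120,frame/' h.py
python3 - <<'E'
from h import *
carry([556.2,-192.5],-0.09,[496.4,-413.0],0.068,279,30)
bot.move_joints([0.3,-0.3,0.0,1.6,0,0])
d=save("top","p1"); save("side","p1s"); print(monitor.read_t())
cv2.imwrite("pics/p1c.png",cv2.resize(d["img"][140:330,220:560,::-1],None,fx=2.3,fy=2.3,interpolation=cv2.INTER_CUBIC))
E
```

```text
width 0.10365352614565083 t 61.85
lift 0.10236456948737653 [ 0.38350347  0.56921907 -3.42907378]
touch True [ 496.7302516  -413.39689628  309.34646583]
69.825
```

View pics/p1c.png

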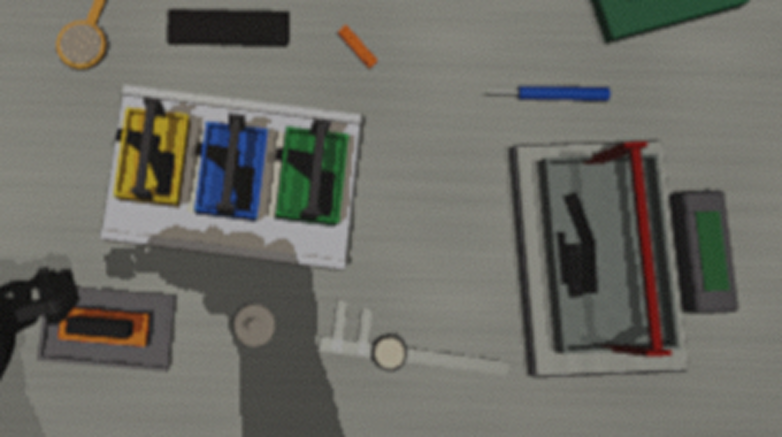

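View pics/p1s.png

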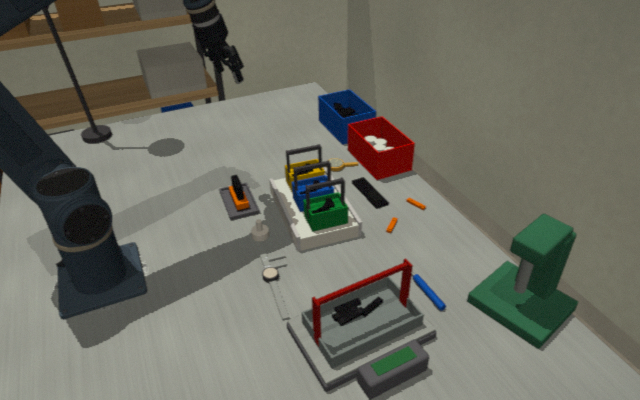

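The pan stands flat and centred on the scale at about (600,255) in the crop, with the offcuts inside. The tubs are upright on the plate, the scraper is in its tray, and the bystanders have not moved.

```bash
python3 -c "
from rig import finish_job; print(finish_job())"
```

```text
the job is handed in; nothing more can be done
None
```

I handed the job in at about 70 s of the 210 s: all four offcuts are in the chip pan, which stands on the scale, the three tubs stand on the plate, and the scraper is back in its tray; I checked this by camera, and no verdict was shown.

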